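Open the captive vent cap of a solvent tin

TASK

Open the vent of the light, loose solvent tin on the bench mat: fold its hinged dark steel tab all the way back first, then unscrew the black captive cap underneath (anticlockwise from above) until it comes up to its stop. The cap is stiffer than the tin's own grip on the mat, so push down on it while you turn, slowly and enough that the tin does not turn along, but without ramming it (much over 30 N dents it), and leave the tin standing upright where it was, with the meter, spool and paste jar undisturbed.

Things in the scene. Friction and masses are not known exactly. Their poses are not given: they have to be found in the camera images.
- tin: loose, nearly empty aluminium solvent tin, 0.4 to 0.6 kg, 90 mm diameter, on four rubber feet 40 mm off its axis. Origin: centre of its underside, z up. Flat rim 89 mm up; cap on the axis, its underside 101 to 109 mm up. Hinge post (20 mm wide in y) at +x, 50 mm out. The tab's free end points to -x. Unpressed it slides or turns under a few newtons; pulling the crossbar up with over 2 N tips it.
- hinge (a point): the tab's hinge axis at mid-width, fixed on the tin: 44 mm along the tin's +x from its axis and 146 mm above its underside; the hinge line is the tin's y axis
- tab (a joint): angle of the flip tab, rad: 0 level over the cap, growing as its free end rises, 1.57 upright, 2.5 folded back at its stop. Friction hinge: it stays where it is left and takes about 0.4 N at the crossbar. Shut, it covers the cap so that the cap cannot be gripped
- crossbar (a point): centre of the bar at the tab's free end, 100 mm from the hinge line. Dark steel tab: plate 56 mm wide, 4 mm thick, to 72 mm from the hinge; stem 10 mm wide; then a round bar, 10 mm diameter, 28 mm long along the hinge line. Pinched end to end it turns only stiffly: pinch it for the first 1 rad, then let go and push it over from the robot's side, or the tin tips
- cap (a joint): angle of the screw cap, rad: 0 screwed tight, growing as it is unscrewed (anticlockwise from above), 2.4 at its stop, beyond which only the tin turns. Friction torque 0.32 N m all the way: unpressed, the tin turns along with the cap; a steady downward push of 14 to 20 N on the cap keeps the tin still. More than one turn of the wrist: regrasp
- cap_top (a point): centre of the cap's top face; its z axis is the cap's axis. The cap is black ribbed plastic, 36 mm diameter and 28 mm high with straight sides, captive on the tin; it rises 0.8 mm per rad unscrewed. It has 8 mm of loose up-and-down play on its thread and starts anywhere in it (about 1.5 N moves it): push it down until it is home and the load rises
- mat: black rubber bench mat, fixed, 360 x 440 x 4 mm, origin at the centre of its underside; the tin stands on its top face
- meter: bystander: blue handheld multimeter lying flat, 170 x 85 x 42 mm, loose, origin at the centre of its underside
- spool: bystander: steel-grey solder spool standing on end, 56 mm diameter, 46 mm high, loose, origin at the centre of its underside
- paste: bystander: white paste jar with metal lid, 60 mm diameter, 35 mm high, loose, origin at the centre of its underside
Not all that is in view belongs to the job. Several things have the shape of the tin; the one meant has the colours described above.

How it is judged:
On the way, in this order (a step that is already met when the one before it is completed fails the run):
1. the tab is folded right back while the cap is still screwed down (value of joint tab above 2 rad and value of joint cap below 0.5 rad), for 0.2 s.
2. the cap is unscrewed to near its stop (value of joint cap above 2.1 rad), for 0.2 s.
At the end, for the whole second after the job is handed in: the tab stands folded back beyond 2.0 rad, the cap is unscrewed beyond 2.1 rad (stop at 2.4), and the tin stands at rest, upright within 0.06 rad, on the mat, with its hinge point within 25 mm of where it started (so neither slid nor turned round) (value of joint tab above 2 rad and value of joint cap above 2.1 rad and angle between tin's own z axis and vertical below 0.06 rad and linear speed of tin below 0.02 m/s and distance of hinge from where it was at the start of the episode below 0.025 m and z of tin in the frame of mat below 0.008 m); the robot touches nothing.
It fails at once if the tin is pressed onto the mat with more than 42 N in all (its own 4 to 6 N and the push, jolts included): it dents (contact force between tin and mat above 42 N).
It fails at once if the tin is tipped more than 0.2 rad (angle between tin's own z axis and vertical above 0.2 rad).
It fails at once if the tin is dragged or turned so that its hinge point moves more than 30 mm (distance of hinge from where it was at the start of the episode above 0.03 m).
It fails at once if the meter, spool or paste jar is shifted more than 25 mm (distance of any of meter, spool, paste from where it was at the start of the episode above 0.025 m).
It also fails if it takes over 72 s, if anything falls off the work surface, if the arm or the gripper's body presses on something with over 40 N, if the wrist force passes 120 N, or if a joint passes its speed limit or range.

ROBOT

A 7-joint arm with a two-finger parallel gripper is mounted at the origin on the work surface. World frame = base frame: x ahead of the robot, y to its left, z up, the work surface at z = 0. Lengths are in m, angles in rad, forces in N, time in s.
With the tool pointing down it reaches from about 0.425 to 1.025 m from the base axis. Payload 9.4 kg.
Tool frame: the origin (TCP) lies at the very end of the fingers, on their centre line; the grasp point (between the pads) lies behind it (r.hold_point_z is the z of the grasp point in the tool frame, in m); z points along the fingers, y is the line along which they close (so a half turn about z gives the same grasp; the last joint's range is limited). The gripper opens to 85 mm and grips with 20 to 120 N. Pads are 22 mm wide; open, the fingers measure 114 mm over their backs; the gripper's body (76 mm by 85 mm) begins 54 mm behind the grasp point. The pads swing forward as they close: fully open they stand 13 mm farther back than shut.
Start: joints at [1.177, 0.599, -0.003, 1.599, 0.002, 0.943, -0.08], TCP at [0.226, -0.689, 0.231] pointing down, gripper open.
Joint ranges: [-2.57, 2.57], [-0.35, 1.97], [-1.29, 1.29], [0.11, 2.56], [-1.05, 4.19], [0.11, 1.86], [-2.63, 2.63]. Speed limits (rad/s): [2.22, 2.22, 3.01, 3.01, 3.14, 3.14, 3.14].

INTERFACE

Orientations are given as [roll, pitch, yaw] about the fixed x, y, z axes, in that order (R = Rz(yaw) Ry(pitch) Rx(roll)).
In Python, from cell import r gives the robot as it stands. Calls block until the motion is done:
- r.movep(position, orientation): joint-space move of the TCP to a pose.
- r.line_to(position, feed=0.15, orientation=None, force_limit=None): straight line of the TCP; orientation=None keeps the orientation; feed is the mean speed in m/s. With force_limit (N) it stops when the force on the tool has changed by that much, and returns True; else False.
- r.movej(angles): joint-space move.
- r.move_gripper(opening): finger opening in m; the grip force is fixed at half the most; returns when the fingers have stopped.
- r.hold(seconds).
- r.ik(position, orientation): joint angles nearest the present ones, or None.
- r.get_state(): the state.
- r.snapshot(name): name is "side" or "top"; returns (picture, depth): 480x640x3 uint8, red, green, blue; 480x640 float32, m along the optical axis (not along the pixel's ray), 0 where there is no reading.
- r.camera_model(name): a dict with "intrinsics" (3x3 intrinsics, pixels), "rvec" (rotation vector, rad) and "tvec" (3), from world to camera coordinates, as OpenCV has them. Camera axes: x right, y down, z forward; pixel columns grow to the right and rows downward; lengths in m; the calibration is good to about 2 mm. A picture is of the moment at which its call begins. camera_model takes no time and is no camera call.
A pose or a line that the arm cannot do raises r.MotionError and nothing moves.
- r.finish_job(): hands the job in; it is judged then, once.
The state is a dict: "clock": time; "joint_pos": joint angles; "dq": joint speeds; "tau": joint torques, N m; "position": TCP position; "tcp_rot": TCP orientation; "wrist_force": force on the tool from outside, world axes, zero at the start; "moment": the same for the moment, N m; "width": finger opening in m; "grip_force": force on a finger pad.
Only numpy, scipy, OpenCV 4.12 (cv2) and the standard library are available. Lean on these libraries where they do the work, as an engineer would, in place of code of your own. Each camera call takes 0.05 s, during which the arm holds its last target. There are 200 camera calls.

## Working session

There is one attempt and no reset: what is moved stays moved. The work goes in short steps, each a Python script; the robot and the scene stay as the last script left them, time stands still between calls to the robot, and variables do not carry over. Pictures are saved under pics/ and viewed, at most 13 in all, crops included, and the job is handed in when it is done.

```bash
mkdir -p pics; ls
cat > h.py <<'E'
from cell import r
import numpy as np, cv2
def cam(n):
    c=r.camera_model(n); R,_=cv2.Rodrigues(np.array(c["rvec"],float)); return np.array(c["intrinsics"]),R,np.array(c["tvec"],float).ravel()
def cloud(n,d):
    K,R,t=cam(n); v,u=np.mgrid[:480,:640]
    p=np.stack([(u-K[0,2])/K[0,0]*d,(v-K[1,2])/K[1,1]*d,d],-1)
    return (p-t)@R
def ray(n,u,v,z):
    K,R,t=cam(n); o=-R.T@t; d=R.T@np.linalg.inv(K)@[u,v,1]; return o+d*(z-o[2])/d[2]
def proj(n,p):
    K,R,t=cam(n); q=K@(R@np.array(p)+t); return q[:2]/q[2]
E
python3 - <<'E'
from h import *
for n in ("top","side"):
    im,d=r.snapshot(n); cv2.imwrite(f"pics/{n}0.png",im[:,:,::-1]); np.savez(f"{n}0.npz",im=im,d=d)
    K,R,t=cam(n); print(n,-R.T@t,R[2],K[0,0])
print(r.get_state(),r.hold_point_z)
E
```

```text
pics
top [0.17748217 0.00536594 1.44394131] [ 0.20408098 -0.01232553 -0.97887641] 604.0132627136952
side [0.10874728 0.77433917 0.80006831] [ 0.33078392 -0.70514617 -0.62717691] 544.7694247955947
{'clock': 0.1, 'joint_pos': array([ 1.17734338,  0.60004339, -0.00255484,  1.60003296,  0.0018085 ,
        0.94290975, -0.07976579]), 'dq': array([ 0.00156098, -0.00488025,  0.0014487 , -0.00174455,  0.00128549,
        0.00081692,  0.00171771]), 'tau': array([ 6.49821493e-03, -7.77995539e+01,  1.57040723e+00, -2.58622706e+01,
        1.26510614e-02,  5.56606916e-03, -1.83239280e-05]), 'position': array([ 0.22568906, -0.68854105,  0.23051044]), 'tcp_rot': array([-3.14020746e+00,  1.30211192e-04,  3.16860189e-01]), 'wrist_force': array([-0.25009571, -0.03500466,  0.35285272]), 'moment': array([-0.00982132, -0.04403841, -0.01862037]), 'grip_force': 0.0, 'width': 0.08547810287507056} -0.0187
```

View pics/top0.png

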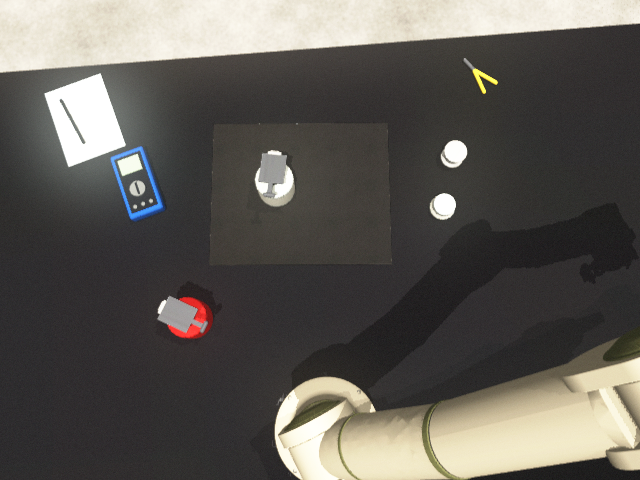

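View pics/side0.png

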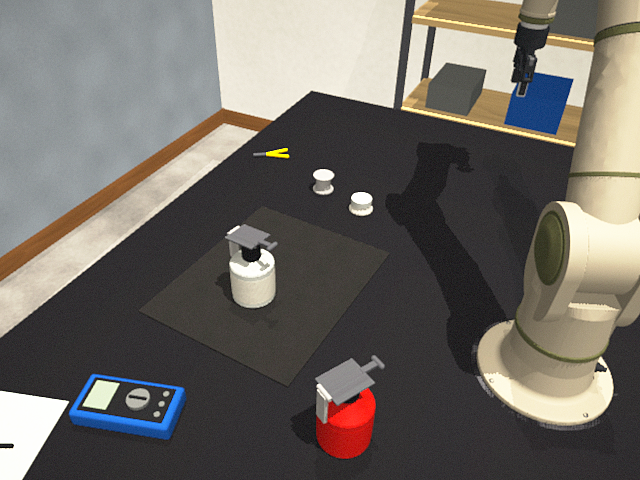

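Top view: white/light tin on the mat at (275,182), with its tab bar pointing toward the robot at (270,191). The red tin of the same shape at (187,317) is a decoy, off the mat. The paste jar and spool at (443,206) and (454,153) are too small to be confused with it. I choose the light one, measure it, and check it in a crop.

Run:
```python
from h import *
crops=[]
for n,(u,v) in (("top",(275,180)),("side",(252,265))):
    f=np.load(n+"0.npz"); im,d=f["im"],f["d"]; P=cloud(n,d)
    crops.append(cv2.resize(im[v-50:v+50,u-40:u+40],(400,500),interpolation=cv2.INTER_CUBIC))
    box=np.zeros((480,640),bool); box[v-55:v+55,u-45:u+45]=1
    M=box&(d>0)&(P[...,2]>.135)&(P[...,2]<.2)
    hsv=cv2.cvtColor(im,cv2.COLOR_RGB2HSV)
    G=M&(hsv[...,2]<170)
    Q=P[G]; print(n,len(Q),"z",np.percentile(Q[:,2],[5,50,95]).round(4))
    rect=cv2.minAreaRect(Q[:,:2].astype(np.float32)); print("rect",rect, cv2.boxPoints(rect).round(4).tolist())
    c=Q[:,:2].mean(0); w,V=np.linalg.eigh(np.cov((Q[:,:2]).T)); print("mean",c,"axis yaw",np.arctan2(V[1,1],V[0,1]))
    a=V[:,1]*np.sign(V[0,1]); s=(Q[:,:2]-c)@a; l=(Q[:,:2]-c)@[-a[1],a[0]]
    for b in np.arange(-.08,.08,.01):
        k=(s>=b)&(s<b+.01)
        if k.sum(): print(round(b,3),k.sum(),l[k].min().round(4),l[k].max().round(4),Q[k,2].mean().round(4))
    # body rim
    B=box&(abs(P[...,2]-.093)<.006)&(hsv[...,2]>170); 
    if B.sum()>10: print("rim",cv2.minEnclosingCircle(P[B][:,:2].astype(np.float32)),B.sum())
    mm=box&(d>0)&(P[...,2]<.03); print("mat z",np.median(P[mm][:,2]))
cv2.imwrite("pics/crop.png",np.hstack(crops)[:,:,::-1])
```

```text
top 789 z [0.1504 0.1559 0.1628]
rect ((0.5702952742576599, 0.07341263443231583), (0.05663727968931198, 0.10924044251441956), 81.54012298583984) [[0.5120999813079834, 0.05339999869465828], [0.620199978351593, 0.03739999979734421], [0.6284999847412109, 0.0934000015258789], [0.5203999876976013, 0.10949999839067459]]
mean [0.57612494 0.07319529] axis yaw 2.9367149489147435
-0.07 3 0.002 0.0066 0.1622
-0.06 46 -0.0132 0.0114 0.1628
-0.05 17 -0.0051 0.0041 0.1611
-0.04 19 -0.0058 0.0036 0.1593
-0.03 88 -0.0256 0.0258 0.1588
-0.02 101 -0.0261 0.0267 0.1572
-0.01 103 -0.0277 0.0271 0.1561
-0.0 104 -0.0268 0.0278 0.1559
0.01 103 -0.0273 0.0271 0.1546
0.02 104 -0.0258 0.0292 0.1538
0.03 87 -0.0272 0.0285 0.1526
0.04 14 -0.0259 0.0269 0.1513
rim ((0.5751786231994629, 0.07376011461019516), 0.04497469589114189) 327
mat z 0.003620213027363932
side 751 z [0.1521 0.1565 0.163 ]
rect ((0.5687379837036133, 0.07781384140253067), (0.05802225321531296, 0.10847209393978119), 78.62293243408203) [[0.5098000168800354, 0.060100000351667404], [0.6161999702453613, 0.03869999945163727], [0.6276000142097473, 0.09560000151395798], [0.5213000178337097, 0.11699999868869781]]
mean [0.57293267 0.07906814] axis yaw 2.962227223966761
-0.06 58 -0.0148 0.0118 0.1627
-0.05 21 -0.0129 0.011 0.162
-0.04 23 -0.008 0.0046 0.1599
-0.03 75 -0.0297 0.0259 0.1588
-0.02 91 -0.0302 0.0271 0.1574
-0.01 92 -0.0304 0.027 0.1555
-0.0 98 -0.0311 0.0265 0.1558
0.01 82 -0.0313 0.0262 0.1552
0.02 90 -0.03 0.0265 0.1547
0.03 81 -0.0288 0.0262 0.1537
0.04 38 -0.0297 0.0254 0.1528
0.05 2 0.0081 0.0115 0.151
rim ((0.5751029253005981, 0.07853454351425171), 0.04490559175610542) 440
mat z 0.004268726969227449
```

View pics/crop.png

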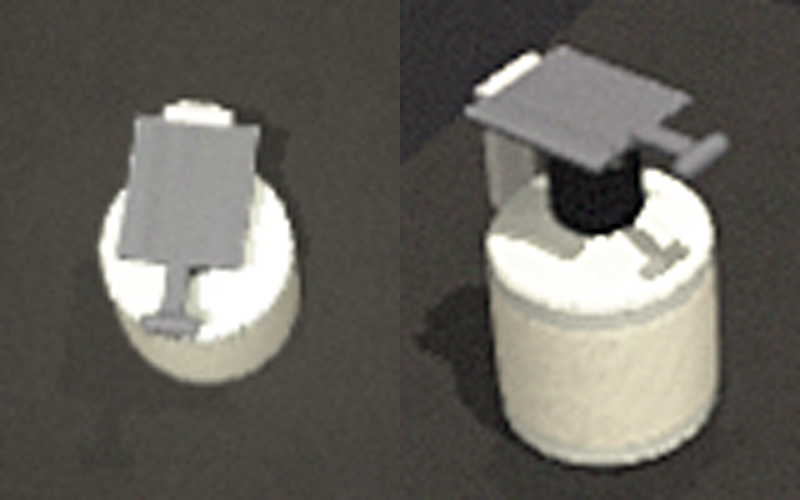

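Both views show the chosen light tin: rim circle r = 45 mm (as specified), bar toward the robot, tab nearly level. Averaging both views gives an axis of (0.575, 0.076), a yaw of about -0.18 and a bar at (0.520, 0.087, 0.158). I'll lift the bar from below with shut, tilted fingers, which takes about 0.5 N. First I check reach.

```bash
cat >> h.py <<'E'
C=np.array([.5752,.0760]); YAW=-.18; Z0=.004
ex=np.array([np.cos(YAW),np.sin(YAW),0]); ez=np.array([0,0,1.])
HINGE=np.array([*C,Z0+.146])+.044*ex
def bar(th): return HINGE+.1*(-np.cos(th)*ex+np.sin(th)*ez)
def tool(th,phi,gap=0.,tip=.010,adv=0.):
    "TCP pose with the front face of the shut fingers 'gap' off the bar"
    t=np.sin(phi)*ex-np.cos(phi)*ez; n=np.cos(phi)*ex+np.sin(phi)*ez
    return bar(th)-(.016+gap)*n+(tip-adv)*t,[np.pi,-phi,YAW]
def phi(th): return max(.0,.9-.6*th)
E
python3 - <<'E'
from h import *
print(bar(.08),HINGE)
for a in (tool(.08,.9,.012,adv=.06),tool(.08,.9,.012),*[tool(t,phi(t)) for t in (.1,.7,1.5,2.4)]):
    q=r.ik(*a); print(a[0].round(3),None if q is None else np.round(q,2))
for y in np.arange(-3.2,3.3,.4):
    q=r.ik([*C,.11],[np.pi,0,y]); print(round(y,1),None if q is None else np.round(q,2))
E
```

```text
[0.52041942 0.0859684  0.15799147] [0.61848912 0.0681227  0.15      ]
[0.465 0.096 0.167] None
[0.511 0.088 0.13 ] None
[0.517 0.087 0.141] None
[0.534 0.084 0.198] [-0.67  0.36  0.33  2.4   1.64  0.14  2.54]
[0.596 0.072 0.24 ] [-0.13  0.44 -0.12  1.88  0.07  0.82 -2.04]
[0.675 0.058 0.208] [-0.17  0.57  0.01  1.74 -0.    0.84 -1.92]
-3.2 [ 0.23  0.68 -0.7   2.01  0.68  0.7   0.61]
-2.8 [ 0.36  0.76 -0.92  2.    0.85  0.82  0.85]
-2.4 [ 0.45  0.85 -1.11  1.99  0.97  0.95  1.14]
-2.0 [ 0.45  0.85 -1.11  1.99  0.97  0.95  1.54]
-1.6 [ 0.45  0.85 -1.11  1.99  0.97  0.95  1.94]
-1.2 [-0.48  0.62  0.38  2.05 -0.43  0.54 -2.56]
-0.8 [-0.4   0.6   0.25  2.05 -0.29  0.52 -2.31]
-0.4 [-0.34  0.6   0.16  2.04 -0.18  0.51 -2.02]
-0.0 [-0.27  0.59  0.06  2.04 -0.07  0.51 -1.73]
0.4 [-0.21  0.59 -0.04  2.04  0.04  0.52 -1.44]
0.8 [-0.14  0.59 -0.13  2.03  0.15  0.53 -1.15]
1.2 [-0.07  0.6  -0.23  2.03  0.25  0.54 -0.85]
1.6 [-0.    0.61 -0.33  2.02  0.35  0.57 -0.55]
2.0 [ 0.06  0.62 -0.43  2.02  0.45  0.59 -0.24]
2.4 [ 0.13  0.64 -0.53  2.01  0.54  0.63  0.07]
2.8 [ 0.19  0.66 -0.63  2.01  0.62  0.67  0.39]
3.2 [ 0.25  0.69 -0.73  2.01  0.7   0.71  0.71]
```

```bash
cat >> h.py <<'E'
def pinch(th,phi,flip=0,back=0.,depth=.0187):
    "TCP pose with the bar at the grasp point, tool tilted phi forward"
    t=np.sin(phi)*ex-np.cos(phi)*ez
    return bar(th)+(depth-back)*t,([np.pi,phi,YAW+np.pi] if flip else [np.pi,-phi,YAW])
E
python3 - <<'E'
from h import *
for f in (0,1):
  for p0 in (.35,.25,.15):
    print(f,p0)
    for b,th in ((.08,.08),(0,.08),(0,.4),(0,.8),(0,1.1)):
        a=pinch(th,p0-(th-.08),f,b); q=r.ik(*a); print(a[0].round(3),None if q is None else np.round(q,2))
E
```

```text
0 0.35
[0.5   0.09  0.216] [-0.61  0.29  0.25  2.35  0.49  0.24 -2.59]
[0.527 0.085 0.14 ] None
[0.528 0.085 0.17 ] [-0.27  0.45 -0.01  2.11  0.03  0.55 -2.05]
[0.543 0.082 0.204] [-0.18  0.58 -0.    1.8  -0.14  1.12 -1.85]
[0.562 0.078 0.224] [-0.18  0.72  0.09  1.57 -0.23  1.51 -1.75]
0 0.25
[0.505 0.089 0.217] [-0.33  0.3  -0.05  2.26  0.38  0.4  -2.46]
[0.525 0.085 0.14 ] [-0.6   0.48  0.36  2.31 -0.33  0.16 -1.73]
[0.527 0.085 0.17 ] [-0.22  0.48 -0.04  2.05 -0.02  0.68 -1.99]
[0.542 0.082 0.205] [-0.18  0.62  0.03  1.74 -0.18  1.23 -1.81]
[0.561 0.079 0.226] [-0.19  0.77  0.12  1.52 -0.26  1.62 -1.73]
0 0.15
[0.511 0.088 0.219] [-0.24  0.33 -0.11  2.17  0.22  0.52 -2.28]
[0.523 0.085 0.14 ] [-0.44  0.47  0.18  2.24 -0.04  0.3  -2.  ]
[0.525 0.085 0.171] [-0.21  0.51 -0.03  1.99 -0.07  0.8  -1.93]
[0.54  0.082 0.206] [-0.19  0.67  0.06  1.69 -0.21  1.34 -1.78]
[0.56  0.079 0.227] [-0.2   0.82  0.15  1.48 -0.28  1.72 -1.7 ]
1 0.35
[0.5   0.09  0.216] [ 0.13  0.35 -0.7   2.31  1.04  0.51 -0.03]
[0.527 0.085 0.14 ] [-0.24  0.46 -0.19  2.35  1.42  0.27 -0.38]
[0.528 0.085 0.17 ] [ 0.24  0.54 -0.74  2.08  0.59  0.7   0.51]
[0.543 0.082 0.204] [ 0.35  0.72 -0.86  1.76  0.33  1.21  0.76]
[0.562 0.078 0.224] [ 0.34  0.87 -0.88  1.53  0.22  1.56  0.81]
1 0.25
[0.505 0.089 0.217] [ 0.21  0.38 -0.74  2.22  0.8   0.58  0.24]
[0.525 0.085 0.14 ] [-0.19  0.46 -0.2   2.29  0.87  0.29  0.19]
[0.527 0.085 0.17 ] [ 0.29  0.59 -0.78  2.02  0.51  0.81  0.59]
[0.542 0.082 0.205] [ 0.35  0.77 -0.87  1.7   0.29  1.31  0.78]
[0.561 0.079 0.226] [ 0.34  0.92 -0.89  1.48  0.19  1.64  0.8 ]
1 0.15
[0.511 0.088 0.219] [ 0.28  0.42 -0.81  2.14  0.65  0.68  0.41]
[0.523 0.085 0.14 ] [-0.01  0.49 -0.42  2.21  0.69  0.43  0.39]
[0.525 0.085 0.171] [ 0.32  0.64 -0.82  1.95  0.45  0.92  0.65]
[0.54  0.082 0.206] [ 0.35  0.82 -0.87  1.65  0.26  1.4   0.79]
[0.56  0.079 0.227] [ 0.33  0.97 -0.89  1.44  0.16  1.73  0.79]
```

Run:
```python
from h import *
s=r.get_state()
r.move_gripper(.05)
r.line_to(s["position"]+[0,0,.08])
r.movep(*pinch(.08,.15,1,.15))
p,o=pinch(.08,.15,1,.05); r.line_to(p,orientation=o)
f0=r.get_state()["wrist_force"]
p,o=pinch(.08,.15,1); print("hit",r.line_to(p,feed=.05,force_limit=3))
s=r.get_state(); print(s["clock"],s["position"]-p,s["wrist_force"]-f0)
ims=[]
for n,(u,v) in (("top",(275,180)),("side",(252,255))):
    im,d=r.snapshot(n); ims.append(cv2.resize(im[v-50:v+50,u-40:u+40],(400,500),interpolation=cv2.INTER_CUBIC))
cv2.imwrite("pics/pre.png",np.hstack(ims)[:,:,::-1])
```

```text
hit False
6.0833 [0.00010638 0.00010761 0.0002434 ] [ 0.46732727  0.57009146 -1.56499432]
```

View pics/pre.png

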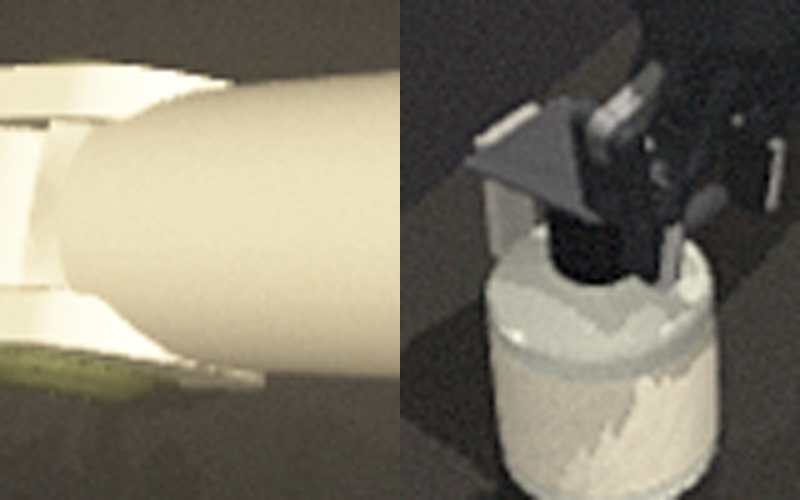

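The top camera is blocked by the arm. In the side view, one finger tip is at crop (670,255), the other at (775,180), and the bar lies between them at (705,200). I check this against the projection.

Run:
```python
from h import *
ey=np.array([-np.sin(YAW),np.cos(YAW),0]); s=r.get_state()
c=lambda p:((proj("side",p)-[212,205])*5).round()
T=s["position"]
print("tips",c(T+.025*ey),c(T-.025*ey),"bar ends",c(bar(.08)+.014*ey),c(bar(.08)-.014*ey),s["width"])
```

```text
tips [253. 277.] [338. 210.] bar ends [277. 227.] [324. 190.] 0.050140542395063756
```

Run:
```python
from h import *
f0=r.get_state()["wrist_force"]
for w in (.042,.037,.033):
    r.move_gripper(w); s=r.get_state(); print(s["width"],(s["wrist_force"]-f0).round(2),s["grip_force"],s["clock"])
im,d=r.snapshot("side"); cv2.imwrite("pics/pre2.png",cv2.resize(im[200:310,190:300],(770,600)[:1]*1+(600,) if 0 else (600,600),interpolation=cv2.INTER_CUBIC)[:,:,::-1])
```

```text
0.04178568759374057 [-0.56 -0.25  0.33] 0.0 6.4333
0.03694517298622994 [-0.61 -0.52  0.39] 0.0 6.6583
0.03300642518398289 [-1.34 -0.38  0.31] 0.0 6.875
```

View pics/pre2.png

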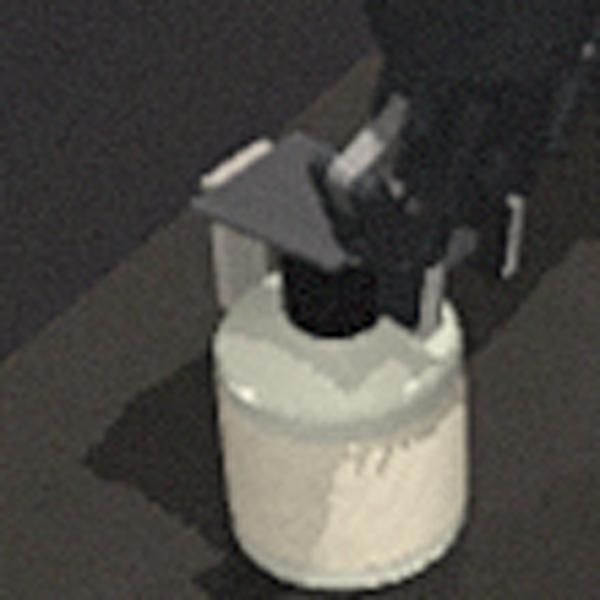

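The bar end at (460,245) lies between the tips at (430,320) and (513,265). No contact force so far, so I close and swing through the arc in small steps, watching the force.

Run:
```python
from h import *
f0=r.get_state()["wrist_force"]
r.move_gripper(.02); s=r.get_state(); print(s["width"],(s["wrist_force"]-f0).round(2),s["grip_force"],s["clock"])
if .024<s["width"]<.031:
    for th in np.arange(.15,1.11,.1):
        p,o=pinch(th,.15-(th-.08),1); r.line_to(p,feed=.06,orientation=o)
        s=r.get_state(); f=s["wrist_force"]-f0; print(th.round(2),f.round(1),s["moment"].round(2),s["clock"])
        if np.linalg.norm(f)>9: print("stop"); break
    im,d=r.snapshot("side"); cv2.imwrite("pics/a1.png",cv2.resize(im[180:310,190:320],(600,600),interpolation=cv2.INTER_CUBIC)[:,:,::-1])
```

```text
0.023446942021374942 [-0.75  0.94  1.06] 58.68704080581665 7.1917
```

Run:
```python
from h import *
f0=r.get_state()["wrist_force"]; s0=r.get_state()
print(s0["width"],s0["grip_force"])
for th in np.arange(.15,1.11,.1):
    p,o=pinch(th,.15-(th-.08),1); r.line_to(p,feed=.06,orientation=o)
    s=r.get_state(); f=s["wrist_force"]-f0; print(th.round(2),f.round(1),(s["moment"]-s0["moment"]).round(2),round(s["width"],4),s["clock"])
    if np.linalg.norm(f)>7: print("stop"); break
im,d=r.snapshot("side"); cv2.imwrite("pics/a1.png",cv2.resize(im[180:310,190:320],(600,600),interpolation=cv2.INTER_CUBIC)[:,:,::-1])
```

```text
0.023446942021374942 58.68704080581665
0.15 [-0.2 -1.4 -1.4] [ 0.15 -0.04 -0.  ] 0.024 7.4583
0.25 [ 0.5 -1.2 -0.7] [ 0.24 -0.22 -0.01] 0.0239 7.7667
0.35 [-1.6 -0.   0.1] [ 0.14 -0.27  0.01] 0.0239 8.075
0.45 [-0.9  0.1 -1.5] [ 0.07 -0.44  0.02] 0.0238 8.3833
0.55 [-0.3  0.8 -0.3] [-0.01 -0.49 -0.07] 0.0237 8.6917
0.65 [-0.6 -1.  -0.7] [ 0.   -0.5  -0.05] 0.0242 9.0
0.75 [-0.9 -0.7 -0.2] [-0.12 -0.63 -0.12] 0.0234 9.3083
0.85 [-0.9 -0.1 -0.7] [-0.11 -0.68 -0.09] 0.0237 9.6167
0.95 [-0.2 -0.5  0.2] [-0.2  -0.75 -0.04] 0.0236 9.925
1.05 [-0.6 -0.3  0.6] [-0.27 -0.88 -0.08] 0.0239 10.2333
```

View pics/a1.png

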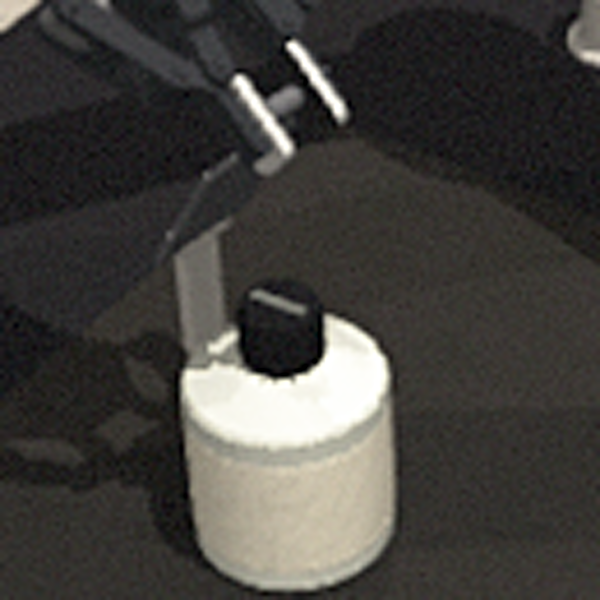

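The tab is up at about 1.05 rad, the tin hasn't moved, and the cap with its white mark is visible. I release, go round, and push it over.

Run:
```python
from h import *
r.move_gripper(.05)
p,o=pinch(1.05,-.82,1,.09); r.line_to(p,feed=.15)
b,_=tool(1.0,0,.05,tip=.004); O=[np.pi,0,YAW+np.pi]
r.movep([b[0],b[1],.34],O); r.move_gripper(0)
r.line_to(b,feed=.15)
f0=r.get_state()["wrist_force"]
p,_=tool(.95,0,tip=.004); print("hit",r.line_to(p,feed=.08,force_limit=3))
for th in np.arange(1.05,2.31,.125):
    p,_=tool(th,0,tip=.004); r.line_to(p,feed=.06)
    s=r.get_state(); f=s["wrist_force"]-f0; print(th.round(2),f.round(1),s["clock"])
    if np.linalg.norm(f)>6: print("stop"); break
im,d=r.snapshot("side"); cv2.imwrite("pics/a2.png",cv2.resize(im[180:310,190:320],(600,600),interpolation=cv2.INTER_CUBIC)[:,:,::-1])
```

```text
hit False
1.05 [-0.5  0.  -0.3] 15.225
1.18 [-0.1 -0.8 -1. ] 15.5833
1.3 [ 0.7 -0.4 -0.9] 15.9417
1.42 [-0.4  0.  -1. ] 16.3
1.55 [-0.3 -0.4 -0.7] 16.6583
1.68 [ 0.1 -0.2 -0.8] 17.0167
1.8 [-0.6 -0.4 -0.5] 17.375
1.92 [-0.4  0.2 -0.6] 17.7333
2.05 [-1.  -1.  -0.7] 18.0917
2.17 [-0.2  0.1 -0.2] 18.45
2.3 [ 0.  -0.2  0.1] 18.8083
```

View pics/a2.png

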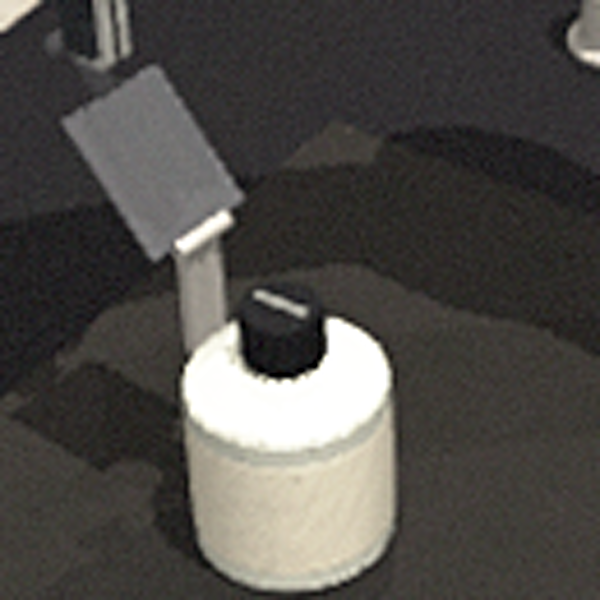

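Tab clearly folded back (plate at (155,160), leaning away from the cap). I retreat and measure the tab angle, tin position and cap with the side camera.

```bash
cat > m.py <<'E'
from h import *
def meas(name=None):
    im,d=r.snapshot("side"); P=cloud("side",d); hsv=cv2.cvtColor(im,cv2.COLOR_RGB2HSV)
    near=(d>0)&(np.hypot(P[...,0]-C[0],P[...,1]-C[1]-.0025)<.06)
    B=near&(abs(P[...,2]-.093)<.006)&(hsv[...,2]>150)
    print("rim",cv2.minEnclosingCircle(P[B][:,:2].astype(np.float32)),np.median(P[B][:,2]),B.sum())
    c=near&(P[...,2]>.12)&(np.hypot(P[...,0]-C[0],P[...,1]-C[1]-.0025)<.025)
    if c.sum()>20:
        z=np.percentile(P[c][:,2],90); top=P[c][P[c][:,2]>z-.006]; print("cap top z",z,cv2.minEnclosingCircle(top[:,:2].astype(np.float32)))
        w=c&(hsv[...,2]>90)&(P[...,2]>z-.008); q=P[w]
        if len(q)>4: V=np.linalg.svd(q[:,:2]-q[:,:2].mean(0))[2][0]; print("mark yaw",np.arctan2(V[1],V[0]),len(q))
    s=(P-HINGE)@ex; t=(d>0)&(s>.01)&(s<.09)&(P[...,2]>.155)&(P[...,2]<.25)&(abs(P[...,1]-HINGE[1])<.05)&(hsv[...,1]<60)&(hsv[...,2]<170)
    if t.sum()>30: a=np.polyfit(s[t],P[...,2][t],1); print("tab",np.pi-np.arctan(a[0]),t.sum())
    if name: cv2.imwrite(name,cv2.resize(im[180:310,190:320],(600,600),interpolation=cv2.INTER_CUBIC)[:,:,::-1])
E
python3 - <<'E'
from m import *
T=r.get_state()["position"]; r.line_to(T-.05*ex+.02*ez,feed=.15); r.line_to(T-.1*ex+.12*ez,feed=.2)
meas(); print(r.get_state()["clock"])
c=[*C,.25]
for y in (1.0,.6,.2,-.2):
  print(y,[None if (q:=r.ik([*C,z],[np.pi,0,y+k])) is None else np.round(q,2)[[0,2,6]].tolist() for z in (.2,.115) for k in (0,1.2,2.4,2.6)])
E
```

```text
rim ((0.5768438577651978, 0.07719314843416214), 0.047212257981300354) 0.09580289627191028 517
cap top z 0.4466485450999163 ((0.5677981376647949, 0.0815051794052124), 0.022339677438139915)
tab 2.3039381958430303 856
20.125
1.0 [[-0.05, -0.25, -0.98], [0.15, -0.54, 0.03], [0.31, -0.81, 1.05], [0.34, -0.85, 1.22], [-0.09, -0.2, -1.01], [0.08, -0.46, -0.06], [0.24, -0.7, 0.94], [0.26, -0.74, 1.11]]
0.6 [[-0.11, -0.16, -1.31], [0.08, -0.44, -0.3], [0.26, -0.72, 0.71], [0.29, -0.76, 0.88], [-0.15, -0.12, -1.33], [0.02, -0.37, -0.38], [0.19, -0.62, 0.6], [0.21, -0.66, 0.77]]
0.2 [[-0.18, -0.07, -1.65], [0.02, -0.35, -0.64], [0.2, -0.63, 0.37], [0.23, -0.67, 0.54], [-0.2, -0.04, -1.64], [-0.03, -0.29, -0.71], [0.14, -0.54, 0.27], [0.16, -0.58, 0.43]]
-0.2 [[-0.9, 1.11, -1.12], [-0.05, -0.25, -0.98], [0.15, -0.54, 0.03], [0.18, -0.58, 0.2], [-0.79, 0.92, -1.05], [-0.09, -0.2, -1.01], [0.08, -0.46, -0.06], [0.11, -0.51, 0.1]]
```

Tin unmoved, tab at 2.30 rad. Now grasp the cap and press it home in small steps.

```bash
cat >> m.py <<'E'
def fz(n=4):
    F=[]
    for _ in range(n): F.append(r.get_state()["wrist_force"][2]); r.hold(.02)
    return np.mean(F)
E
python3 - <<'E'
from m import *
Y=.4; O=[np.pi,0,Y]; X,Yc=.5757,.0757
r.move_gripper(.055)
r.movep([X,Yc,.25],O)
r.line_to([X,Yc,.16],feed=.12)
f0=fz(); print("hit",r.line_to([X,Yc,.108],feed=.05,force_limit=4)); print("F",fz()-f0)
r.hold(.2); f0=fz(8)
for w in (.040,.025):
    r.move_gripper(w); s=r.get_state(); print(s["width"],s["grip_force"],(s["wrist_force"]).round(2),"dF",fz()-f0)
s=r.get_state()
if s["width"]>.028:
    z=.108; np.save("f0.npy",f0)
    while z>.0985:
        z-=.0005; r.line_to([X,Yc,z],feed=.01); F=fz(3)-f0; print(round(z,4),F.round(2),end="; ")
        if F>9: break
print(r.get_state()["clock"],r.get_state()["position"],r.get_state()["moment"])
E
```

```text
hit False
F 0.4391362452032699
0.040304152505713786 0.0 [-0.41 -0.98 -0.71] dF 0.13685768818798516
0.03414767771836881 59.58387315273285 [-0.06  0.69  0.21] dF 0.6000645147426655
0.1075 2.94; 0.107 6.33; 0.1065 9.43; 26.7833 [0.57578474 0.07586674 0.10708205] [ 0.20396049  0.57776175 -0.01236373]
```

Cap is home and load rises about 6.5 N/mm. Press to about 17 N and turn in small steps with force correction.

```bash
cat > turn.py <<'E'
from m import *
import sys
y,yend,z=map(float,sys.argv[1:4]); X,Yc=.5757,.0757; f0=float(np.load("f0.npy"))
for _ in range(6):
    F=fz(3)-f0
    if F>16: break
    z-=min(.0004,(17-F)/6500*.9); r.line_to([X,Yc,z],feed=.01)
F=fz(4)-f0; print("press",F,z); m0=r.get_state()["moment"][2]
while y<yend-1e-6 and 10<F<25:
    y=min(y+.08,yend); z+=.00006+np.clip((F-17)/6500*.5,-.0003,.0003)
    r.line_to([X,Yc,z],feed=.02,orientation=[np.pi,0,y])
    F=fz(3)-f0; s=r.get_state()
    print(round(y,2),round(z,4),"F",F.round(1),"Mz",(s["moment"][2]-m0).round(2),"yaw",s["tcp_rot"][2].round(2),"fxy",s["wrist_force"][:2].round(1),s["clock"])
E
python3 turn.py .4 .72 .1065
```

```text
press 16.36829311362613 0.1053
0.48 0.1053 F 16.6 Mz -0.12 yaw 0.48 fxy [-4.8  2. ] 28.1
0.56 0.1053 F 17.6 Mz -0.18 yaw 0.56 fxy [-4.6  1.5] 28.4
0.64 0.1054 F 16.3 Mz -0.13 yaw 0.64 fxy [-4.2  1.3] 28.7
0.72 0.1055 F 17.0 Mz -0.13 yaw 0.72 fxy [-3.7  1.5] 29.0
```

```bash
python3 turn.py .72 1.2 .1055
python3 - <<'E'
from m import *
print(r.get_state()["moment"])
meas("pics/t1.png")
E
```

```text
press 17.022054480067027 0.1055
0.8 0.1056 F 16.2 Mz -0.02 yaw 0.8 fxy [-2.6  0.2] 29.4167
0.88 0.1056 F 15.6 Mz -0.0 yaw 0.88 fxy [-1.9  0.1] 29.7167
0.96 0.1055 F 15.8 Mz -0.03 yaw 0.96 fxy [-1.5 -0.5] 30.0167
1.04 0.1055 F 16.5 Mz -0.01 yaw 1.04 fxy [-0.9  0.1] 30.3167
1.12 0.1055 F 17.4 Mz -0.15 yaw 1.12 fxy [-1.7 -0.1] 30.6167
1.2 0.1056 F 17.1 Mz -0.13 yaw 1.2 fxy [-1.9 -0.6] 30.9167
[-0.10248774 -0.1619774  -0.25649738]
rim ((0.5777686834335327, 0.07758327573537827), 0.046098433434963226) 0.09594253844841188 477
cap top z 0.5284014060404225 ((0.562303364276886, 0.07585638761520386), 0.015839004889130592)
mark yaw 2.160310648805034 159
tab 2.6085850486386386 839
```

View pics/t1.png

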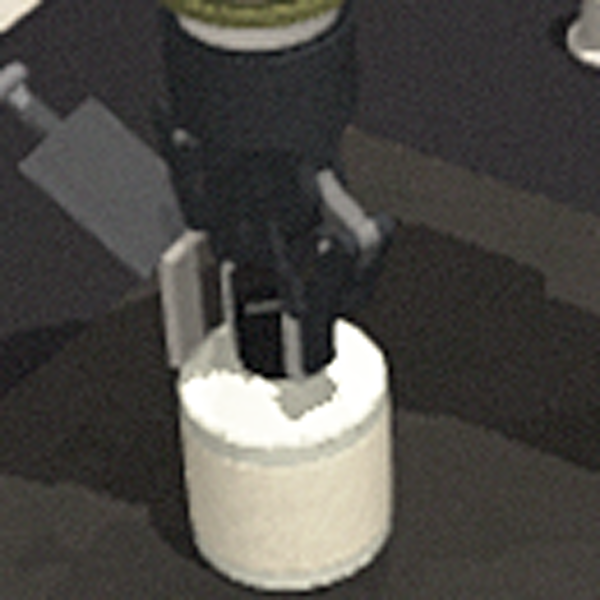

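The fingers hold the cap, but the post has shifted slightly left, from (200,240) to (185,250), so the tin may have turned a little. I'll quantify this.

```bash
cat >> m.py <<'E'
def post(im,d):
    P=cloud("side",d); v=cv2.cvtColor(im,cv2.COLOR_RGB2HSV)[...,2]
    s=P[...,:2]-C-[0,.0025]; rr=np.hypot(s[...,0],s[...,1])
    k=(d>0)&(P[...,2]>.108)&(P[...,2]<.143)&(rr>.036)&(rr<.065)&(v>60)&(s[...,0]>0)
    q=np.median(P[k],0); print("post",k.sum(),q,"yaw",np.arctan2(q[1]-C[1]-.0025,q[0]-C[0]))
E
python3 - <<'E'
from m import *
f=np.load("side0.npz"); post(f["im"],f["d"])
im,d=r.snapshot("side"); post(im,d)
E
```

```text
post 55 [0.62139868 0.07444654 0.11533053] yaw -0.08751560955944564
post 107 [0.62278415 0.08317224 0.12568409] yaw 0.09787526134879698
```

The tin has turned about 0.18 rad (8 mm at the hinge), so I push harder (about 22 N) and go slower, watching the post at every step. If needed, an unpressed clockwise turn can bring the tin back.

```bash
sed -i 's/F>16: break/F>20.5: break/; s/(17-F)/(22-F)/; s/(F-17)/(F-22)/; s/10<F<25/12<F<28/; s/y+.08/y+.06/; s/+=.00006/+=.00005/; s/feed=.02,/feed=.01,/' turn.py
cat >> turn.py <<'E'
im,d=r.snapshot("side"); post(im,d)
E
python3 turn.py 1.2 1.44 .1056
```

```text
press 21.37719444757175 0.10496274637630656
1.26 0.105 F 21.9 Mz 0.04 yaw 1.26 fxy [-1.8 -1.6] 32.0333
1.32 0.105 F 20.8 Mz -0.15 yaw 1.32 fxy [-1.1 -2.8] 32.3333
1.38 0.105 F 21.5 Mz -0.12 yaw 1.38 fxy [ 0.1 -2.4] 32.6333
1.44 0.105 F 21.3 Mz -0.15 yaw 1.44 fxy [ 0.2 -4.2] 32.9333
post 96 [0.6227461  0.09117433 0.12644384] yaw 0.26051151918227733
```

```bash
cat >> m.py <<'E'
def plate(im,d):
    P=cloud("side",d); hsv=cv2.cvtColor(im,cv2.COLOR_RGB2HSV)
    h=np.hypot(P[...,0]-HINGE[0],P[...,1]-HINGE[1])
    m=((d>0)&(P[...,2]>.153)&(P[...,2]<.21)&(h<.09)&(P[...,0]>.61)&(hsv[...,1]<70)&(hsv[...,2]>45)).astype(np.uint8)
    n,l,st,ce=cv2.connectedComponentsWithStats(m); i=1+st[1:,4].argmax(); Q=P[l==i]; c=np.median(Q,0)
    Q=Q[abs((Q-c)@np.linalg.svd(Q-c,full_matrices=False)[2][2])<.006]; c=Q.mean(0)
    nn=np.linalg.svd(Q-c,full_matrices=False)[2][2]; nn*=np.sign(nn[2]); 
    yaw=np.arctan2(-nn[1],-nn[0]); th=np.pi-np.arccos(nn[2])
    u=np.array([np.cos(yaw),np.sin(yaw)]); hp=c[:2]-u*(c[2]-.15)/np.tan(np.pi-th)
    print("plate",len(Q),"yaw",yaw.round(3),"tab",th.round(3),"hinge~",hp.round(4),"ctr",c.round(4))
E
python3 - <<'E'
from m import *
im,d=r.snapshot("side"); plate(im,d); meas("pics/t2.png")
s=r.get_state(); print(s["moment"],s["width"],s["position"],s["clock"])
E
```

```text
plate 786 yaw 0.216 tab 2.506 hinge~ [0.6173 0.0882] ctr [0.654  0.0962 0.1777]
rim ((0.579433023929596, 0.07876336574554443), 0.04632771760225296) 0.0956639647098196 461
cap top z 0.5244324850674182 ((0.5627123117446899, 0.07342857867479324), 0.01699860207736492)
mark yaw 2.1959765353077385 192
tab 2.6823115909795403 749
[-0.58282141 -0.55714638 -0.3094087 ] 0.034560275387841545 [0.5784831  0.07519579 0.10727947] 33.0833
```

View pics/t2.png

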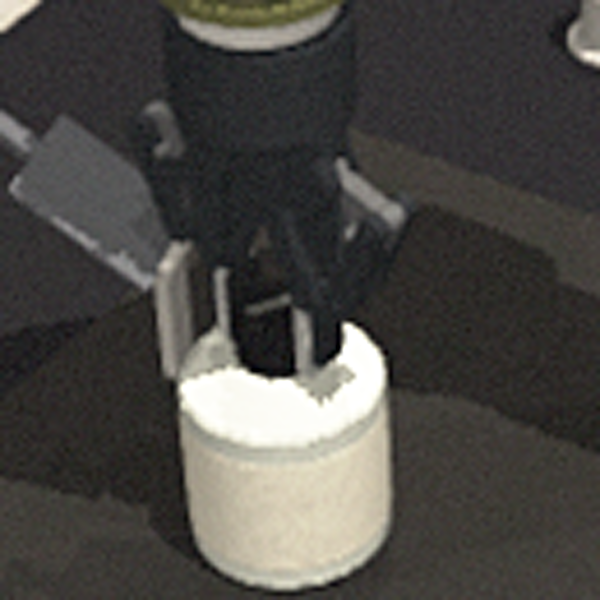

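Cause found: the tab has been pushed from 2.30 to 2.51, so the gripper's outer knuckle, swinging over the hinge side, pushed the tab and turned the tin (now yaw 0.22, was -0.18). Remedy: unload, turn back 0.4 rad unpressed so the tin follows the cap, then regrasp keeping the finger line well away from the hinge direction.

Run:
```python
from m import *
f0=float(np.load("f0.npy")); X,Yc=.5757,.0757
z=.105
for _ in range(6):
    z+=.0006; r.line_to([X,Yc,z],feed=.02); F=fz(2)-f0
    if F<1.5: break
print("F",F,z)
y=1.44
for _ in range(4):
    y-=.1; r.line_to([X,Yc,z],feed=.02,orientation=[np.pi,0,y]); s=r.get_state(); print(round(y,2),fz(2)-f0,s["moment"].round(2),s["wrist_force"].round(1))
    im,d=r.snapshot("side"); plate(im,d)
print(s["clock"])
```

```text
F 2.483358152542644 0.10860000000000002
1.34 2.7727546260570883 [-0.02 -0.51 -0.14] [1.6 0.2 3.1]
plate 800 yaw 0.117 tab 2.51 hinge~ [0.6144 0.0856] ctr [0.6521 0.0901 0.1778]
1.24 1.4755567587712994 [ 0.08 -0.38 -0.06] [0.6 1.  1.3]
plate 817 yaw 0.029 tab 2.511 hinge~ [0.6155 0.0813] ctr [0.6537 0.0824 0.178 ]
1.14 1.3508245497356695 [-0.03 -0.42 -0.08] [0.4 1.1 0.3]
plate 824 yaw -0.084 tab 2.514 hinge~ [0.6155 0.0777] ctr [0.6536 0.0745 0.1778]
1.04 1.0558066472466547 [-0.11 -0.34 -0.08] [0.2 0.6 0.7]
plate 834 yaw -0.182 tab 2.506 hinge~ [0.6161 0.0738] ctr [0.6537 0.0669 0.1782]
36.0333
```

Tin back to yaw -0.182 and the hinge is about 3 mm from its start. Regrasp with the finger line across the hinge direction.

```bash
cat > grasp.py <<'E'
from m import *
import sys
y,turn=map(float,sys.argv[1:3]); X,Yc=.5772,.0757; O=[np.pi,0,y]
r.move_gripper(.052)
p=r.get_state()["position"]; r.line_to([p[0],p[1],.165],feed=.15)
r.movep([X,Yc,.165],O)
f=fz(2); print("hit",r.line_to([X,Yc,.1095],feed=.06,force_limit=5))
r.hold(.1); f0=fz(6); r.move_gripper(.039); r.move_gripper(.025); s=r.get_state(); print(s["width"],"dF",fz(3)-f0,s["clock"])
z=.1095; n=0; F=0
assert .030<s["width"]<.038
while z>.097:
    z-=min(.0006,max(.0001,(17-F)/6500)); r.line_to([X,Yc,z],feed=.02); F=fz(2)-f0
    if F>15.5: break
print("home",z,F); yend=y+turn
while y<yend-1e-6 and 11<F<25:
    y=min(y+.08,yend); z+=.00006+np.clip((F-17.5)/6500*.5,-.0003,.0003)
    r.line_to([X,Yc,z],feed=.012,orientation=[np.pi,0,y]); n+=1
    F=fz(2)-f0; s=r.get_state()
    print(round(y,2),round(z,4),"F",F.round(1),"Mz",s["moment"][2].round(2),"fxy",s["wrist_force"][:2].round(1))
    if n%4==0:
        im,d=r.snapshot("side"); plate(im,d)
print(y,z,r.get_state()["clock"]); np.save("f0.npy",f0)
E
python3 grasp.py -.9 .64
```

```text
hit False
0.034018009623334226 dF 3.773565336993716 40.1
home 0.10743735635075642 16.00455054562052
-0.82 0.1074 F 15.6 Mz -0.05 fxy [-4.7 -2. ]
-0.74 0.1073 F 16.6 Mz -0.08 fxy [-4.5 -2.7]
-0.66 0.1073 F 16.5 Mz -0.14 fxy [-4.1 -0.8]
-0.58 0.1073 F 16.7 Mz -0.1 fxy [-4.4 -1.4]
plate 398 yaw -0.028 tab 2.532 hinge~ [0.6132 0.0658] ctr [0.6665 0.0643 0.1872]
-0.5 0.1073 F 17.2 Mz -0.14 fxy [-4.6 -1.8]
-0.42 0.1073 F 16.7 Mz -0.09 fxy [-4.5 -1.7]
-0.34 0.1073 F 17.1 Mz -0.09 fxy [-4.7 -1.3]
-0.26 0.1073 F 18.0 Mz -0.13 fxy [-4.1 -1.7]
plate 646 yaw -0.158 tab 2.503 hinge~ [0.6173 0.0738] ctr [0.6612 0.0668 0.183 ]
-0.2600000000000002 0.10732987217340337 43.65
```

Tin stays put now (yaw -0.158). Continue this grasp to +0.5, then release, lift and check the cap's mark.

```bash
sed -e '/^r.move_gripper(.052)/,/^print("home"/d' grasp.py > cont.py; sed -i '/^X\|^y,turn/a z=float(sys.argv[3]); f0=float(np.load("f0.npy")); n=0; F=fz(3)-f0; yend=y+turn' cont.py
python3 cont.py -.26 .76 .10733
python3 - <<'E'
from m import *
a=[ray("side",190+u*130/600,180+v*130/600,.133) for u,v in ((255,292),(305,315))]; m=a[1]-a[0]; print("mark0",a,np.arctan2(m[1],m[0]))
r.move_gripper(.052); p=r.get_state()["position"]; r.line_to([p[0],p[1],.2],feed=.15); r.line_to([p[0]-.1,p[1],.26],feed=.25)
im,d=r.snapshot("side"); plate(im,d); cv2.imwrite("pics/t3.png",cv2.resize(im[180:310,190:320],(600,600),interpolation=cv2.INTER_CUBIC)[:,:,::-1]); np.savez("t3.npz",im=im,d=d)
print(r.get_state()["clock"])
E
```

```text
-0.18 0.1074 F 17.5 Mz -0.1 fxy [-4.5 -1.1]
-0.1 0.1075 F 17.7 Mz -0.08 fxy [-3.6 -2. ]
-0.02 0.1075 F 17.9 Mz -0.14 fxy [-4.2 -0.6]
0.06 0.1076 F 17.2 Mz -0.13 fxy [-4.2 -0.9]
plate 815 yaw -0.133 tab 2.503 hinge~ [0.6173 0.0727] ctr [0.6557 0.0676 0.1788]
0.14 0.1077 F 17.8 Mz -0.13 fxy [-4.6  0.3]
0.22 0.1077 F 17.9 Mz -0.18 fxy [-4.8 -0. ]
0.3 0.1078 F 17.2 Mz -0.15 fxy [-5.4 -0.2]
0.38 0.1079 F 17.8 Mz -0.09 fxy [-4.   0.3]
plate 916 yaw -0.137 tab 2.512 hinge~ [0.6164 0.0725] ctr [0.6528 0.0675 0.1767]
0.46 0.108 F 17.8 Mz -0.07 fxy [-4.5  0.9]
0.5 0.108 F 17.4 Mz -0.19 fxy [-4.9 -0. ]
0.5 0.10803479162007995 46.6333
mark0 [array([0.58867912, 0.07387278, 0.133     ]), array([0.56180153, 0.0775683 , 0.133     ])] 3.0049550872153894
plate 938 yaw -0.121 tab 2.507 hinge~ [0.6164 0.0709] ctr [0.6517 0.0666 0.1762]
48.3833
```

View pics/t3.png

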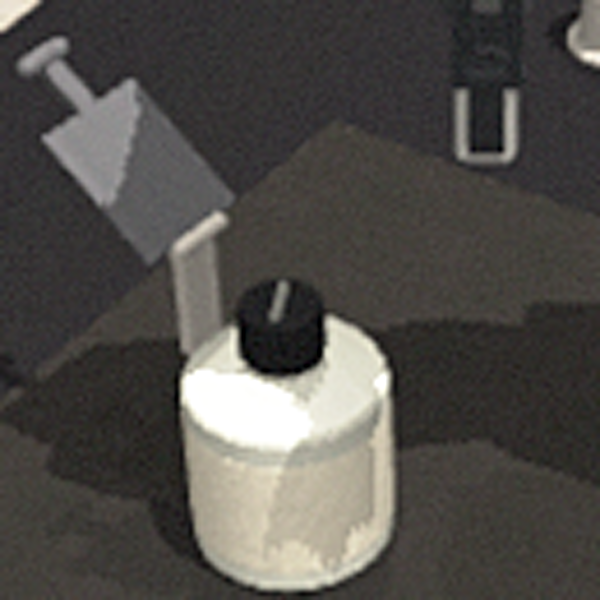

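The mark now runs from (285,285) to (275,318). I compute its turn and make the final grasp after that.

Run:
```python
from h import *
for (p,q) in (((285,285),(275,318)),((286,284),(274,319))):
    a=[ray("side",190+u*130/600,180+v*130/600,.134) for u,v in (p,q)]; m=a[1]-a[0]; w=np.arctan2(m[1],m[0]); print(w, "turned", [(w-3.005+k*np.pi) for k in (0,1)],np.linalg.norm(m),(a[0]+a[1])/2)
```

```text
1.9278525160389322 turned [np.float64(-1.0771474839610677), np.float64(2.0644451696287254)] 0.02256847303792918 [0.57520576 0.07552788 0.134     ]
1.903515739153032 turned [np.float64(-1.101484260846968), np.float64(2.040108392742825)] 0.02401366665377901 [0.57520756 0.07551575 0.134     ]
```

Cap at about 2.0 rad, matching the commanded total. One more grasp for 0.38 rad, centred on the measured cap.

```bash
sed -i 's/X,Yc=.5772,.0757/X,Yc=.5757,.0756/' grasp.py; sed -i 's/n%4==0/n==99/' grasp.py
python3 grasp.py -.5 .38
python3 - <<'E'
from m import *
r.move_gripper(.052); p=r.get_state()["position"]; r.line_to([p[0],p[1],.2],feed=.15); r.line_to([p[0]-.1,p[1],.26],feed=.25)
im,d=r.snapshot("side"); plate(im,d); cv2.imwrite("pics/t4.png",cv2.resize(im[180:310,190:320],(600,600),interpolation=cv2.INTER_CUBIC)[:,:,::-1])
P=cloud("side",d); v=cv2.cvtColor(im,cv2.COLOR_RGB2HSV)[...,2]
# mark: bright blob inside the cap's top ellipse
m=np.zeros((480,640),np.uint8); u0,v0=proj("side",[.5755,.0756,.135])
cv2.ellipse(m,(int(round(u0)),int(round(v0))),(8,6),0,0,360,1,-1)
k=(m>0)&(v>75); ys,xs=np.nonzero(k)
Q=np.array([ray("side",x,y,.135)[:2] for x,y in zip(xs,ys)]); V=np.linalg.svd(Q-Q.mean(0))[2][0]; print("mark yaw",np.arctan2(V[1],V[0]),len(Q),r.get_state()["clock"])
E
```

```text
hit False
0.03432078425396376 dF 3.321484453266993 51.9
home 0.10744097005345617 16.672155974904026
-0.42 0.1074 F 16.3 Mz -0.14 fxy [-4.  1.]
-0.34 0.1074 F 17.5 Mz -0.09 fxy [-3.9  1.4]
-0.26 0.1075 F 16.6 Mz -0.1 fxy [-3.4  0.8]
-0.18 0.1075 F 17.8 Mz -0.18 fxy [-3.8  1.1]
-0.12 0.1075 F 16.1 Mz -0.29 fxy [-2.1  1. ]
-0.12 0.1075313522408968 54.5
plate 931 yaw -0.079 tab 2.507 hinge~ [0.6172 0.0739] ctr [0.6531 0.0711 0.1765]
mark yaw 2.3426692917643654 21 56.25
```

View pics/t4.png

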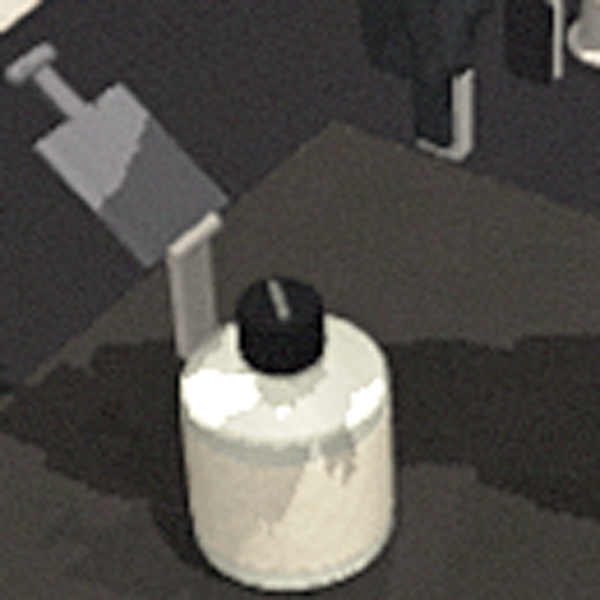

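The cap mark has turned to about 2.4 rad relative to the tin. The moment rose on the last step, which fits the cap reaching its stop. The tab is at 2.51, the hinge has moved about 5 mm, the tin is upright and the robot is clear. Handing in.

```bash
python3 -c "
from cell import r
print(r.finish_job())"
```

```text
the job is handed in; nothing more can be done
None
```

I handed the job in with the tab folded back to about 2.5 rad, the cap unscrewed to about 2.4 rad and the tin upright about 5 mm from its start; partway through, the gripper pushed the tab and turned the tin about 0.4 rad (hinge shift up to about 18 mm), and I turned it back; I took no final pictures of the meter, spool and jar, and the hand-in gave no verdict.

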